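# Bed the setting master into the vee fixture and lower the hold-down

## Robot

A 6-joint arm with a two-finger parallel gripper is mounted at the origin on a cart in front of the work surface, level with it; the furniture and walls round the work are solid. World frame = base frame: x ahead of the robot, y to its left, z up, the work surface at z = 0. Lengths are in mm, angles in rad, forces in N, time in s.
With the tool pointing down it reaches from about 350 to 850 mm from the base axis. Payload 8.1 kg.
Tool frame: the origin (TCP) lies at the centre of the arm's flange, where the gripper is bolted on; the fingertips stand 173 mm ahead of it and the grasp point (between the pads) lies 155 mm ahead of it; z points along the fingers, y is the direction in which the jaws open and shut (so a half turn about z gives the same grasp; the last joint's range is limited). The gripper opens to 85 mm and grips with 20 to 120 N. Pads are 22 mm wide; open, the fingers measure 114 mm over their backs; the gripper's body (76 mm by 85 mm) begins 54 mm behind the grasp point. The pads swing forward as they close: fully open they stand 13 mm farther back than shut.
Start: joints at [1.19, 0.13, 1.488, -0, 1.523, -0.085], TCP at [174.882, 573.954, 404.692] pointing down, gripper open.
Joint ranges: [-2.96, 2.96], [-0.89, 2.26], [0.02, 2.5], [-1.34, 4.48], [0, 2.73], [-2.66, 2.66]. Speed limits (rad/s): [2.39, 2.39, 2.79, 3.14, 3.14, 3.14].

## Interface

Orientations are given as a unit quaternion [x, y, z, w].
In Python, from cell import arm gives the robot as it stands.
- The arm moves only by the tool send_rows, never from a script. Its argument "motion" is a list of rows, each a list of 7 numbers: the shift along the tool's x, y, z as a fraction of full scale, then the turn, a rotation vector about the tool's x, y, z as a fraction of full scale, then the opening, from 0 (shut) to 1 (fully open). In form: [[dx, dy, dz, rx, ry, rz, gripper], ...]. A call has 1 to 10 rows; each row is the pose to reach, as a shift and turn from the pose commanded when the call began, along the tool's axes at that moment; what a row does not reach only later rows make up. Full scale, the value 1, is 400 mm for a shift and 30 degrees for a turn. A row lasts 1/8 s, in which the tool goes at most 62.5 mm and 10.7 degrees, less where a joint would pass 70% of its speed; a pose out of reach is approached as far as the arm can. A call with a number of a shift or a turn outside -1 to 1 is refused whole. A call with a gripper value outside its range is refused whole. The fingers move at their own pace and stop on an object; "force" is the grip in N (left out, the last holds). Time passes only in rows, so rows that repeat a pose let the fingers close. It gives the time, the measured TCP pose, the force and the opening at its end, in the units of the state.
- arm.observe(): the state, without advancing time (a new reading comes with each control period).
- arm.camera(name): name is "side" or "top" or "wrist"; returns a dict with "image" (420x560x3 uint8, blue, green, red), "camera_matrix" (3x3 intrinsics, pixels), "R" (3x3) and "t" (3): a world point X has camera coordinates R X + t. Camera axes: x right, y down, z forward; pixel columns grow to the right and rows downward; lengths in mm; the calibration is good to about 2 mm. A picture is of the moment at which its call begins. There is no depth.
- arm.hand_in(): hands the job in, once; it reports no verdict.
The state is a dict: "clock": time; "joint_pos": joint angles; "dq": joint speeds; "effort": joint torques, N m; "tool_pos": TCP position; "orientation": TCP orientation; "contact_force": force on the tool from outside, world axes, zero at the start; "ft_torque": the same for the moment, N m; "width": finger opening in mm.
Only numpy, scipy, OpenCV 4.12 (cv2) and the standard library are available. Lean on these libraries where they do the work, as an engineer would, in place of code of your own. Each camera call takes 0.05 s, during which the arm holds its last target. There are 200 camera calls.

## Task

Get the setting master ready for zeroing the gauges: stand it upright on the vee fixture's base, push it into the vee and press it home gently but firmly, so that for a moment it bears squarely on both faces at once, but never so hard that it marks the ground faces. Then bring the raised hold-down arm over by its black knob and lower it onto the master under control, without letting it drop and without shifting the master, and leave the other things on the bench where they are.

Things in the scene. Friction and masses are not known exactly. Their poses are not given: they have to be found in the camera images.
- master_mid (a point): the loose setting master: plain stepped steel cylinder standing upright, 43 mm tall, about 0.23 kg, body 30 mm in diameter with a narrower step on top. Grasp it round the 30 mm body, pads low (above the body it grips like a cone). The point is its centre, 21.5 mm above its underside; z is its axis, up.
- setting_master: the setting master itself, as above; this origin is the centre of its underside.
- fixture: the vee fixture, fixed to the bench, at another place and yaw each time: grey base 162 x 100 mm, its flat ground steel top 20 mm above the bench, reaching 68 mm in front (-x) and 94 mm behind this origin. Origin on the bench, 20 mm straight below the seat point; x points into the vee, away from the robot, y to its left.
- seat (a point): point on the ground top (20 mm above the bench) where the master's axis stands when it is home. x points into the vee: the way to push; y left, z up. The 90-degree vee opens towards -x, symmetric about this x axis; its block stands 26 mm above the ground top, is 68 mm wide, and its front is 2 mm beyond this point in x.
- left_face: bright ground wear pad on the +y side of the vee (27 x 23 x 4 mm); origin at its centre. Stiff: about 1 mm for 20 N. Pressed home firmly: both pads carry over 3 N at once for 0.3 s or longer. A push of 10 to 14 N along the vee does it if the force across the vee is kept near 0 (give way to it); friction lets a skewed push load one pad alone. Over 18 N on one pad marks it.
- right_face: the same wear pad on the -y side of the vee.
- hinge (a point): point on the hinge axis of the hold-down arm (about 0.3 kg, dark bar 9 mm wide with a bright weight); the axis runs along the fixture's y, 52 mm behind the seat point in x, 75 mm above the bench. Level, it reaches over the vee towards -x, its white pad resting on the centre of the master's top with 2 N or more by its own weight. Lead it all the way down: let go from more than a few mm up, it slams.
- hold_down (a joint): angle of the hold-down arm, rad: 0 when level with its pad on the top of a master that stands on the base; grows as it is raised; raised, it leans back on its stop at 1.75, a little past upright, and stays there. Turns freely and falls once past upright towards the vee: faster than 6 rad/s counts as dropped, and over 30 N on the master (15 N at the knob) as forced.
- knob (a point): centre of the black ball knob, 22 mm in diameter, at the end of the arm, 100 mm from the hinge axis, at hinge + 100 mm x (-cos, 0, sin of the arm's angle) in the fixture's axes; can be pinched from above, fingers closing along the fixture's y, and led round the arc. With the arm level it is 48 mm in front of the seat, 75 mm above the bench.
- ring_gauge_1: bystander: steel ring gauge, 46 mm across, 14 mm tall, lying flat; leave alone (it may stand on either side of the fixture).
- ring_gauge_2: bystander: smaller steel ring gauge, 34 mm across, 12 mm tall; leave alone.
- plug_gauge: bystander: plug gauge, 98 mm long (along y), 18 mm wide, 16 mm tall; leave alone.
- loupe: bystander: black folding loupe, 44 x 30 x 14 mm; leave alone.
- oil_bottle: bystander: yellow oil bottle with a red nozzle, 36 mm across, 98 mm tall; leave alone.

How it is judged:
By the outcome, as a careful person would: the job done as asked, in the order asked, and still so for the second after the job is handed in, with the robot touching nothing.
It also fails if it takes over 70 s, if anything falls off the work surface, if the arm or the gripper's body presses on something with over 40 N, if the wrist force passes 120 N, or if a joint passes its speed limit or range.

## Working session

There is one attempt and no reset: what is moved stays moved. The work goes in short steps, Python scripts to look and compute and a tool call to move; the robot and the scene stay as the last step left them, time stands still between calls to the robot, and variables do not carry over. Pictures are saved under pics/ and viewed, about 8 in all and at most 12, crops included, and the job is handed in when it is done.

Besides the shell and the picture viewer there is one more tool, called after "Emit:" in YAML: its name, and indented under it one key for each argument. send_rows: Moves the arm, as the interface text tells. Its arguments: {"type":"object","properties":{"motion":{"type":"array","items":{"type":"array","items":{"type":"number"}}},"force":{"type":"number"}},"required":["motion"]}

```bash
ls; mkdir -p pics; python3 - <<'E'
from cell import arm
import cv2,numpy as np
print(arm.observe())
for n in ["side","top","wrist"]:
    c=arm.camera(n); cv2.imwrite(f"pics/{n}0.png",c["image"]); np.savez(f"pics/{n}0.npz",K=c["camera_matrix"],R=c["R"],t=c["t"])
    print(n,c["camera_matrix"].round(1).tolist(),c["R"].round(4).tolist(),c["t"].round(1).tolist(), (-c["R"].T@c["t"]).round())
E
```

```text
pics
{'clock': 0.0, 'joint_pos': array([ 1.18962952e+00,  1.31169371e-01,  1.48929514e+00,  6.25874305e-06,
        1.52299098e+00, -8.54222511e-02]), 'dq': array([ 0.00058999, -0.00065353,  0.00019133,  0.00068552,  0.00089087,
        0.00054455]), 'effort': array([-2.97308015e-04, -5.69395351e+01, -5.00554490e+01,  2.78682268e-05,
        1.48103078e-02, -9.00883890e-06]), 'tool_pos': array([174.77495441, 573.73814112, 403.63051816]), 'orientation': array([ 1.47334054e-01,  9.89086351e-01, -9.05462970e-04, -2.18369889e-04]), 'contact_force': array([-0.49956825,  0.69150455, -0.30670517]), 'ft_torque': array([-0.01330108,  0.01224932,  0.0024954 ]), 'width': 85.42628476440802}
side [[392.1, 0.0, 277.3], [0.0, 392.1, 209.3], [0.0, 0.0, 1.0]] [[0.9998, 0.0134, -0.0144], [-0.0034, -0.6062, -0.7953], [-0.0194, 0.7952, -0.606]] [-499.2, 43.9, 931.2] [ 517. -707.  592.]
top [[544.7, 0.0, 277.8], [0.0, 544.7, 205.3], [0.0, 0.0, 1.0]] [[-0.025, -0.9996, 0.0136], [-0.9866, 0.0224, -0.1618], [0.1614, -0.0174, -0.9867]] [-3.9, 510.6, 1345.9] [ 286.    8. 1411.]
wrist [[309.4, 0.0, 276.0], [0.0, 309.4, 208.4], [0.0, 0.0, 1.0]] [[0.2921, 0.9564, -0.001], [0.9129, -0.2785, 0.2985], [0.2852, -0.0881, -0.9544]] [-600.1, -39.3, 380.0] [103. 596. 374.]
```

View pics/side0.png

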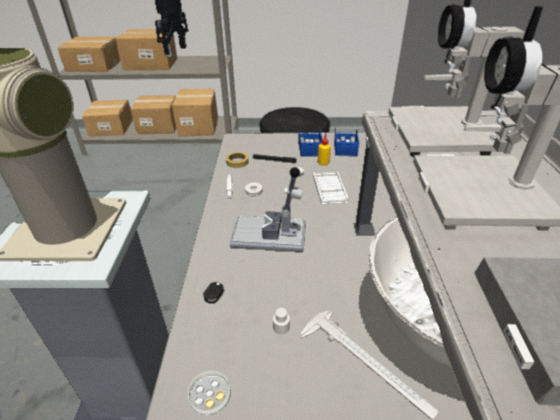

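View pics/top0.png

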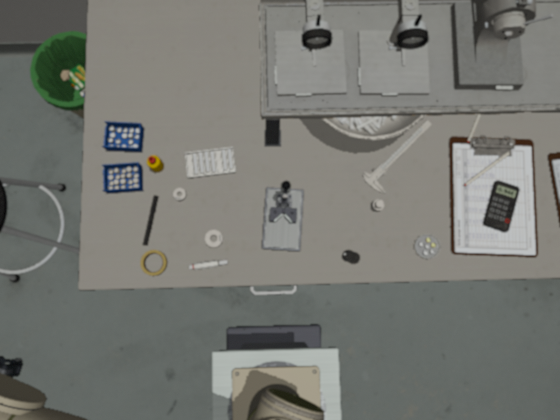

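Side view: master at (281,320), fixture about (268,232) with the arm raised and its knob at (294,172). Top view: master (378,205), fixture (283,218), knob (286,186). Next I'll enlarge both views.

```bash
cat > h.py <<'E'
import numpy as np,cv2
from cell import arm
from scipy.spatial.transform import Rotation as Rn
def shot(n,tag):
    c=arm.camera(n); cv2.imwrite(f"pics/{tag}.png",c["image"]); np.savez(f"pics/{tag}.npz",K=c["camera_matrix"],R=c["R"],t=c["t"])
def load(tag): return np.load(f"pics/{tag}.npz")
def crop(tag,x,y,w,h,s): return cv2.resize(cv2.imread(f"pics/{tag}.png")[y:y+h,x:x+w],None,fx=s,fy=s,interpolation=cv2.INTER_CUBIC)
def tri(*obs):  # (tag,u,v)...
    A=[];b=[]
    for tag,u,v in obs:
        c=load(tag); d=c["R"].T@np.linalg.solve(c["K"],[u,v,1]); d/=np.linalg.norm(d); o=-c["R"].T@c["t"]
        P=np.eye(3)-np.outer(d,d); A.append(P); b.append(P@o)
    X=np.linalg.lstsq(np.vstack(A),np.hstack(b),rcond=None)[0]
    return X, np.linalg.norm(np.vstack(A)@X-np.hstack(b))
def onz(tag,u,v,z):
    c=load(tag); d=c["R"].T@np.linalg.solve(c["K"],[u,v,1]); o=-c["R"].T@c["t"]
    return o+d*(z-o[2])/d[2]
def proj(tag,X):
    c=load(tag); p=c["K"]@(c["R"]@np.asarray(X,float)+c["t"]); return p[:2]/p[2]
def rel(P,Rot=None):
    """world target TCP position (and Rotation) -> shift/400, rotvec/30deg in present tool axes (from measured pose)"""
    s=arm.observe(); R0=Rn.from_quat(s["orientation"])
    d=R0.inv().apply(np.asarray(P)-s["tool_pos"])/400
    r=(R0.inv()*Rot).as_rotvec()/np.radians(30) if Rot is not None else np.zeros(3)
    return d.round(4).tolist(), r.round(4).tolist()
def down(yaw):
    "tool z down, tool y along world yaw angle"
    y=np.array([np.cos(yaw),np.sin(yaw),0]); z=np.array([0,0,-1.]); return Rn.from_matrix(np.c_[np.cross(y,z),y,z])
E
python3 - <<'E'
from h import *
print(tri(("side0",281,320),("top0",378,205)), tri(("side0",294,172),("top0",286,186)))
print(onz("top0",283,218,20),onz("top0",378,205,20))
a=np.hstack([crop("side0",210,160,130,180,3),crop("top0",255,165,135,180,3)]);cv2.imwrite("pics/z0.png",a);print(a.shape)
R0=Rn.from_quat(arm.observe()["orientation"]).as_matrix(); print(R0.round(2)); c=load("wrist0")
print("cam in tool",R0.T@(-c["R"].T@c["t"]-arm.observe()["tool_pos"]), (R0.T@c["R"].T).round(2))
E
```

```text
(array([ 509.38660392, -276.52606995,   18.86893526]), np.float64(0.665681003462791)) (array([534.84685464, -33.75829884, 172.89776454]), np.float64(1.5675999541180028))
[480.38539025 -28.99758777  20.        ] [ 508.73688334 -276.36633772   20.        ]
(540, 795, 3)
[[-0.96  0.29 -0.  ]
 [ 0.29  0.96 -0.  ]
 [ 0.   -0.   -1.  ]]
cam in tool [75.50809319  0.7683348  30.13145069] [[-0.   -0.95 -0.3 ]
 [ 1.   -0.    0.  ]
 [-0.   -0.3   0.95]]
```

View pics/z0.png

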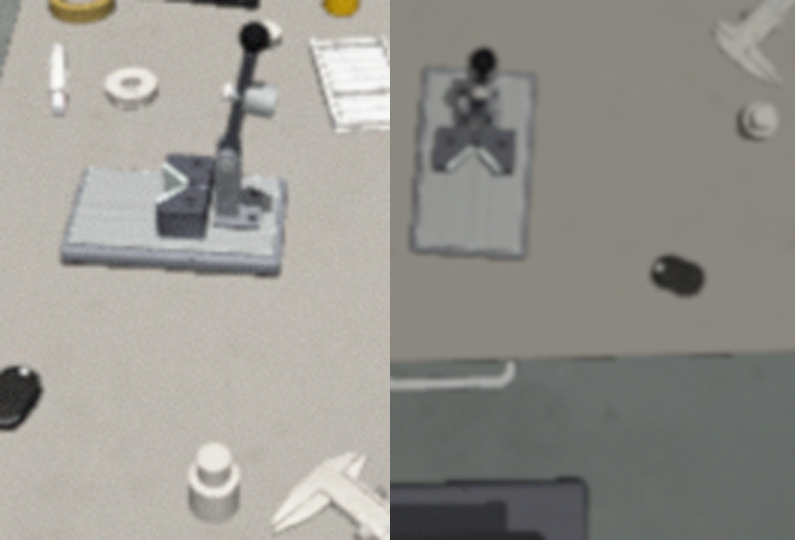

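```bash
python3 - <<'E'
from h import *
P=[onz("top0",255+(u-390)/3,165+v/3,20) for u,v in [(423,68),(537,73),(525,257),(411,250)]]
for p in P: print(p.round(1))
f=(P[0]+P[1]-P[2]-P[3])/2; print(np.linalg.norm(f),np.degrees(np.arctan2(f[1],f[0])))
print(rel([322,272,400],down(np.radians(87))))
E
```

```text
[561.   13.1  20. ]
[554.4 -85.6  20. ]
[395.2 -70.2  20. ]
[403.5  26.7  20. ]
159.04946099420957 -5.238105790694226
([-0.5719, -0.6144, 0.0105], [-0.0027, -0.0006, -0.4649])
```

Emit:
send_rows:
  motion:
    - [-0.572,-0.614,0.01,0,0,-0.4,1]
    - [-0.572,-0.614,0.01,0,0,-0.4,1]
    - [-0.572,-0.614,0.01,0,0,-0.4,1]
    - [-0.572,-0.614,0.01,0,0,-0.4,1]
    - [-0.572,-0.614,0.01,0,0,-0.4,1]
    - [-0.572,-0.614,0.01,0,0,-0.4,1]

```text
clock: 0.9
tool_pos: [323.0, 269.7, 400.5]
orientation: [0.045, 0.999, -0.0, 0.0]
contact_force: [-0.8, 0.6, -0.2]
width: 85.2
```

Emit:
send_rows:
  motion:
    - [-0.434,-0.72,0,0,0,0,1]
    - [-0.434,-0.72,0,0,0,0,1]
    - [-0.434,-0.72,0,0,0,0,1]
    - [-0.434,-0.72,0,0,0,0,1]
    - [-0.434,-0.72,0,0,0,0,1]
    - [-0.434,-0.72,0,0,0,0,1]
    - [-0.434,-0.72,0,0,0,0,1]

```text
clock: 1.78
tool_pos: [470.5, -31.2, 400.2]
orientation: [0.045, 0.999, -0.0, -0.001]
contact_force: [-0.5, 1.1, 0.3]
width: 85.8
```

```bash
python3 - <<'E'
from h import *
s=arm.observe(); print(s["clock"],s["tool_pos"],Rn.from_quat(s["orientation"]).as_matrix().round(3).tolist(),s["contact_force"]); shot("wrist","wA")
print(rel([370,-22,290]))
E
```

```text
1.775 [470.5295252  -31.15071886 400.1877841 ] [[-0.996, 0.089, -0.001], [0.089, 0.996, 0.0], [0.001, -0.0, -1.0]] [-0.48902804  1.10676762  0.25538878]
([0.2509, -0.0022, 0.2759], [0.0, 0.0, 0.0])
```

View pics/wA.png

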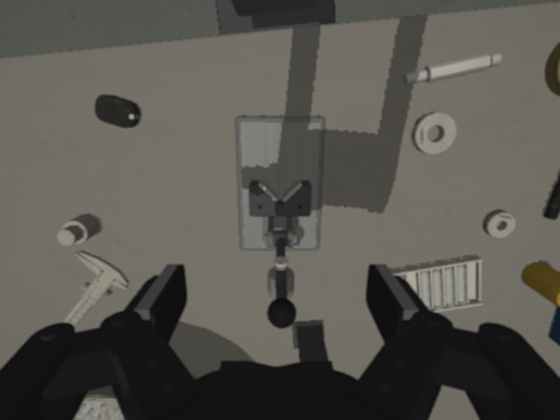

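Wrist view A: fixture base corners at about (237,117), (324,117), (320,249), (241,249), vee apex about (278,203), knob (281,313), master at (72,232). Next a nearer view from the front.

Emit:
send_rows:
  motion:
    - [0.25,0,0.275,0,0,0,1]
    - [0.25,0,0.275,0,0,0,1]
    - [0.25,0,0.275,0,0,0,1]
    - [0.25,0,0.275,0,0,0,1]

```text
clock: 2.33
tool_pos: [369.0, -19.7, 289.1]
orientation: [0.042, 0.999, 0.0, -0.001]
contact_force: [0.1, -0.1, 0.4]
width: 85.0
```

```bash
python3 - <<'E'
from h import *
s=arm.observe(); print(s["clock"],s["tool_pos"]); shot("wrist","wB")
a=np.hstack([crop("wA",225,105,110,150,4)[:,:400],crop("wB",190,100,190,300,2)[:,:]]);
cv2.imwrite("pics/zB.png",crop("wB",180,80,200,300,2)) 
cv2.imwrite("pics/zA.png",crop("wA",225,105,110,150,4))
a=np.hstack([cv2.imread("pics/zB.png"),cv2.imread("pics/zA.png")[:600,:400]]);cv2.imwrite("pics/zAB.png",a); print(a.shape)
E
```

```text
2.325 [369.04377376 -19.74200756 289.10821366]
(600, 800, 3)
```

View pics/zAB.png

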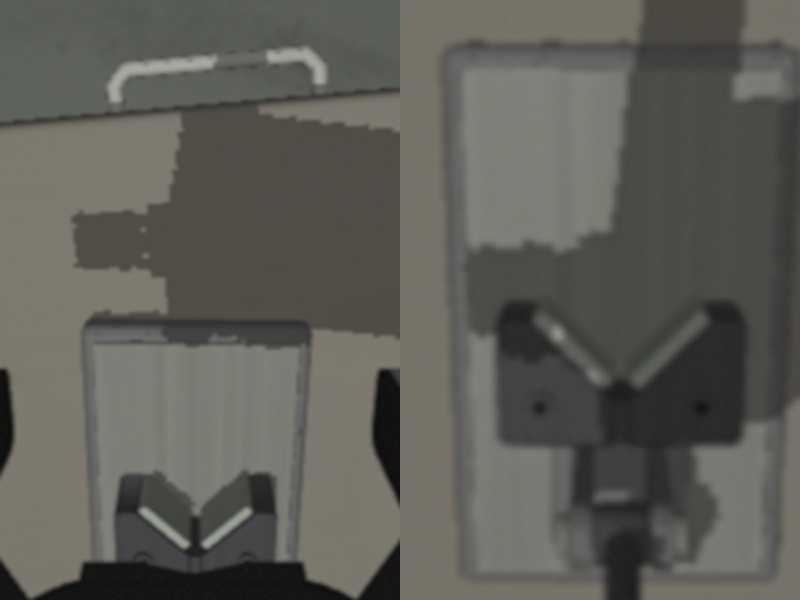

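```bash
cat > fit.py <<'E'
from h import *
from scipy.optimize import least_squares
A=lambda u,v:("wA",225+u/4,105+v/4); B=lambda u,v:("wB",180+u/2,80+v/2)
T=lambda u,v:("top0",255+(u-390)/3,165+v/3)
ob=[(A(43,45),(-68,-50,18)),(A(397,45),(-68,50,18)),(A(378,578),(94,50,18)),(A(60,578),(94,-50,18)),
(A(97,303),(2,-34,46)),(A(344,303),(2,34,46)),
(B(84,322),(-68,-50,18)),(B(311,322),(-68,50,18)),(B(117,512),(2,-34,46)),(B(277,512),(2,34,46)),(B(124,475),(2,-34,20)),(B(270,475),(2,34,20)),
(T(423,68),(94,50,18)),(T(537,73),(94,-50,18)),(T(525,257),(-68,-50,18)),(T(411,250),(-68,50,18))]
def w(p,X): c,s=np.cos(p[2]),np.sin(p[2]); return [p[0]+c*X[0]-s*X[1],p[1]+s*X[0]+c*X[1],X[2]]
def res(p,S): return np.hstack([proj(o[0],w(p,X))-np.array(o[1:]) for o,X in S])
if __name__=="__main__":
    for k in (["wA"],["wB"],["top0"],["wA","wB","top0"]):
        S=[q for q in ob if q[0][0] in k]; r=least_squares(res,[470,-30,-.08],args=(S,)); print(k,r.x[:2].round(2),np.degrees(r.x[2]).round(2)); print(r.fun.reshape(-1,2).round(1).tolist())
    p=r.x
    print("apex",w(p,(21.2,0,43)),onz(*A(220,392),43))
    print("knob pred",w(p,(52-100*np.cos(1.75),0,75+100*np.sin(1.75))), tri(("wA",281,313),("side0",294,172)),tri(("wA",281,313),("side0",294,172),("top0",286,186)))
    print("block heights from wA/wB tri",tri(A(97,303),B(117,512)),tri(A(344,303),B(277,512)))
    print("base h",tri(A(43,45),B(84,322)),tri(A(397,45),B(311,322)))
    print("master",tri(("wA",72,232),("side0",281,320),("top0",378,205)))
    print(rel([430,-262,290]))
E
python3 fit.py
```

```text
['wA'] [465.96 -25.5 ] -5.1
[[-1.6, -2.1], [1.7, -2.2], [0.3, 0.5], [-0.5, 0.7], [-0.8, 1.9], [1.0, 1.9]]
['wB'] [467.54 -25.17] -5.01
[[-2.4, 2.5], [2.3, 2.6], [-1.0, -0.8], [1.3, -0.7], [-1.1, -2.0], [0.9, -1.9]]
['top0'] [465.89 -27.92] -5.0
[[-0.2, -0.9], [0.1, -0.2], [0.6, 0.6], [-0.4, 0.4]]
['wA', 'wB', 'top0'] [466.82 -25.42] -5.13
[[-1.4, -1.3], [1.8, -1.4], [0.4, 1.2], [-0.4, 1.3], [-0.7, 2.7], [1.1, 2.6], [-2.6, 1.6], [2.1, 2.0], [-1.4, -1.5], [0.9, -1.3], [-1.5, -2.7], [0.5, -2.5], [-1.1, -1.3], [-0.8, -0.4], [-0.4, 0.3], [-1.5, 0.1]]
apex [np.float64(487.93589708422087), np.float64(-27.318854430162325), 43] [491.42022726 -27.86814223  43.        ]
knob pred [np.float64(536.3660370516732), np.float64(-31.663254167739783), np.float64(173.3985946873937)] (array([536.81295653, -33.2073633 , 173.67989697]), np.float64(1.6092289008659477)) (array([535.52461716, -33.54528701, 174.04309215]), np.float64(3.0195100102155603))
block heights from wA/wB tri (array([461.45976838, -57.3047251 ,  53.22694405]), np.float64(0.47139035019560993)) (array([467.29613352,   6.70595604,  52.91296061]), np.float64(0.11989077669183397))
base h (array([396.1819033 , -68.46202918,  11.01256466]), np.float64(0.2435514424423892)) (array([405.01742464,  29.81622212,  10.28497775]), np.float64(0.337237755472825))
master (array([ 509.56535593, -278.1660695 ,   23.06906603]), np.float64(3.611948434636001))
([-0.1997, -0.5898, 0.0024], [0.0, 0.0, 0.0])
```

Emit:
send_rows:
  motion:
    - [-0.2,-0.59,0,0,0,0,1]
    - [-0.2,-0.59,0,0,0,0,1]
    - [-0.2,-0.59,0,0,0,0,1]
    - [-0.2,-0.59,0,0,0,0,1]
    - [-0.2,-0.59,0,0,0,0,1]
    - [-0.2,-0.59,0,0,0,0,1]

```text
clock: 3.12
tool_pos: [431.0, -263.3, 291.6]
orientation: [0.043, 0.999, -0.0, 0.001]
contact_force: [-0.3, 0.5, -0.1]
width: 85.6
```

```bash
python3 - <<'E'
from h import *
s=arm.observe(); print(s["clock"],s["tool_pos"]); shot("wrist","wC")
p=proj("wC",[509,-277,21]); print(p); x,y=(p-[70,70]).astype(int); y=min(y,280);print(x,y)
a=np.hstack([crop("wC",x,y,140,140,4)[:, :],crop("side0",256,290,60,60,4),]) if 0 else crop("wC",x,y,140,140,4)
b=crop("side0",261,300,40,40,6); c=crop("wA",52,212,40,40,6)
a=np.hstack([a,np.vstack([b,c,np.zeros((80,240,3),np.uint8)])]);cv2.imwrite("pics/zC.png",a)
E
```

```text
3.125 [ 430.95162554 -263.28380391  291.572173  ]
[267.55845446 292.6524862 ]
197 222
```

View pics/zC.png

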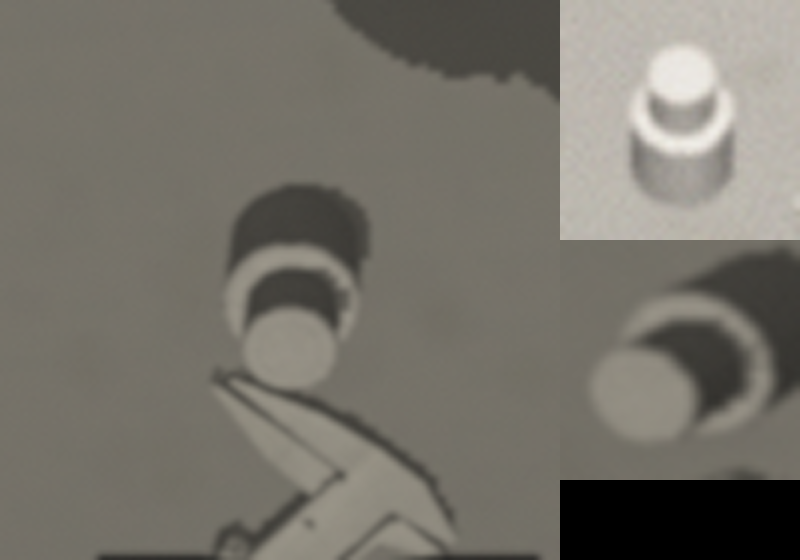

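The crop shows the master upright: top disc centre at wC (269.3,308.8), side (281.3,312.3), wA (66,237.7), with the caliper jaw beyond it in x.

```bash
python3 - <<'E'
from h import *
W=("wC",269.25,308.75);S=("side0",281.3,312.3);A=("wA",66,237.7)
for o in [(W,S),(W,A),(W,S,A)]: print(tri(*o))
print(onz(*W,43),onz(*S,43),onz(*A,43),onz("wC",270,299,28))
X=tri(W,S,A)[0]
print(rel([X[0],X[1],250]),rel([X[0],X[1],178]))
E
```

```text
(array([ 511.15451841, -275.84506614,   40.48931723]), np.float64(1.2400234490042896))
(array([ 510.75978999, -275.21314249,   42.25885968]), np.float64(0.02939301436315852))
(array([ 511.11320557, -276.02821765,   40.8283477 ]), np.float64(1.2893054272182594))
[ 510.2598029  -275.15775239   43.        ] [ 510.58339252 -278.60784715   43.        ] [ 510.4800022 -274.6283916   43.       ] [ 511.04139902 -274.88019852   28.        ]
([-0.203, -0.0163, 0.104], [0.0, 0.0, 0.0]) ([-0.2028, -0.0163, 0.284], [0.0, 0.0, 0.0])
```

Emit:
send_rows:
  motion:
    - [-0.2,-0.015,0.0,0,0,0,1]
    - [-0.2,-0.015,0.1,0,0,0,1]
    - [-0.2,-0.015,0.2,0,0,0,1]
    - [-0.2,-0.015,0.25,0,0,0,1]
    - [-0.2,-0.015,0.284,0,0,0,1]
    - [-0.2,-0.015,0.284,0,0,0,1]

```text
clock: 3.92
tool_pos: [509.1, -275.5, 177.2]
orientation: [0.043, 0.999, 0.0, -0.0]
contact_force: [0.4, 0.5, 0.4]
width: 85.6
```

```bash
python3 - <<'E'
from h import *
print(arm.observe()["tool_pos"],rel([510.5,-275.3,176]))
E
```

```text
[ 509.0808748  -275.54304637  177.1874233 ] ([-0.0035, 0.0009, 0.003], [0.0, 0.0, 0.0])
```

Emit:
send_rows:
  motion:
    - [-0.003,0,0.001,0,0,0,0.5]
    - [-0.003,0,0.001,0,0,0,0.3]
    - [-0.003,0,0.001,0,0,0,0.2]
    - [-0.003,0,0.001,0,0,0,0.2]
    - [-0.003,0,0.001,0,0,0,0.2]
    - [-0.003,0,0.001,0,0,0,0.2]
    - [-0.003,0,0.001,0,0,0,0.2]
    - [-0.003,0,0.001,0,0,0,0.2]
  force: 40

```text
clock: 4.92
tool_pos: [510.7, -276.2, 177.6]
orientation: [0.043, 0.999, -0.0, 0.001]
contact_force: [-0.8, 0.7, 5.6]
width: 28.3
```

Emit:
send_rows:
  motion:
    - [0,0,-0.02,0,0,0,0.2]
    - [0,0,-0.05,0,0,0,0.2]
    - [0,0,-0.1,0,0,0,0.2]
    - [0,0,-0.15,0,0,0,0.2]
    - [0,0,-0.15,0,0,0,0.2]

```text
clock: 5.55
tool_pos: [511.5, -276.7, 240.1]
orientation: [0.043, 0.999, -0.001, 0.002]
contact_force: [-0.3, -0.3, -3.0]
width: 28.4
```

```bash
python3 - <<'E'
from h import *
s=arm.observe();print(s["tool_pos"],s["width"]); shot("side","s1"); shot("wrist","w1")
a=np.hstack([crop("s1",240,230,100,120,4),crop("w1",200,250,140,170,3)[:480]]);cv2.imwrite("pics/z1.png",a)
yaw=np.radians(-5.1);ex=np.array([np.cos(yaw),np.sin(yaw),0]);seat=np.array([467,-26.7,0])
T=seat-25*ex; print(T,rel([T[0],T[1],240]))
E
```

```text
[ 511.52627936 -276.71438767  240.08442532] 28.416840951549595
[442.09897336 -24.47764258   0.        ] ([0.2245, 0.6118, -0.0075], [0.0, 0.0, 0.0])
```

View pics/z1.png

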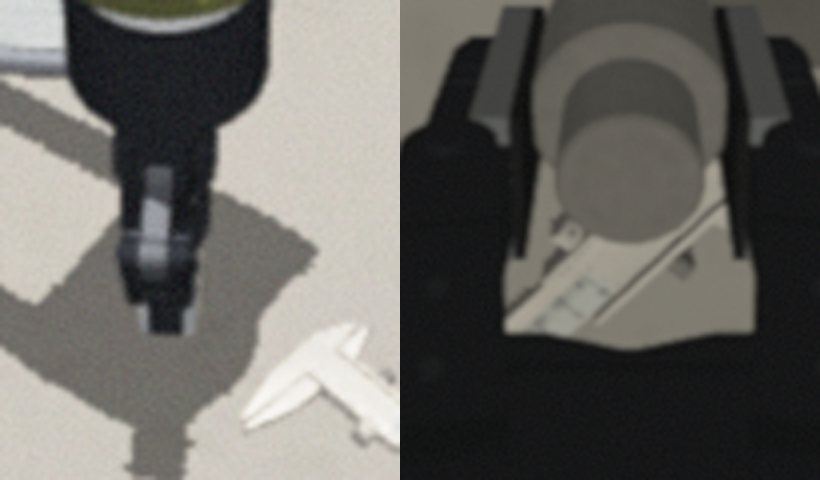

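The master is held upright between the pads. Carrying it back and then across to the front of the vee.

Emit:
send_rows:
  motion:
    - [0.15,0,-0.01,0,0,0,0.2]
    - [0.225,0.15,-0.01,0,0,0,0.2]
    - [0.225,0.3,-0.01,0,0,0,0.2]
    - [0.225,0.45,-0.01,0,0,0,0.2]
    - [0.225,0.56,-0.01,0,0,0,0.2]
    - [0.225,0.612,-0.01,0,0,0,0.2]
    - [0.225,0.612,-0.01,0,0,0,0.2]
    - [0.225,0.612,-0.01,0,0,0,0.2]

```text
clock: 6.65
tool_pos: [441.6, -24.7, 240.2]
orientation: [0.043, 0.999, -0.0, -0.0]
contact_force: [-0.8, -1.0, -3.2]
width: 28.4
```

```bash
python3 - <<'E'
from h import *
s=arm.observe();print(s["tool_pos"],s["contact_force"],Rn.from_quat(s["orientation"]).as_matrix()[:2,1]); shot("side","s2"); shot("wrist","w2")
a=np.hstack([crop("s2",215,150,110,120,4),crop("w2",180,180,190,240,2)]);cv2.imwrite("pics/z2.png",a)
print(rel([442,-24.5,199]))
E
```

```text
[441.56500426 -24.71686005 240.19707311] [-0.77202518 -1.0104336  -3.22614495] [0.08608898 0.9962874 ]
([-0.0007, 0.0017, 0.1035], [0.0, 0.0, 0.0])
```

View pics/z2.png

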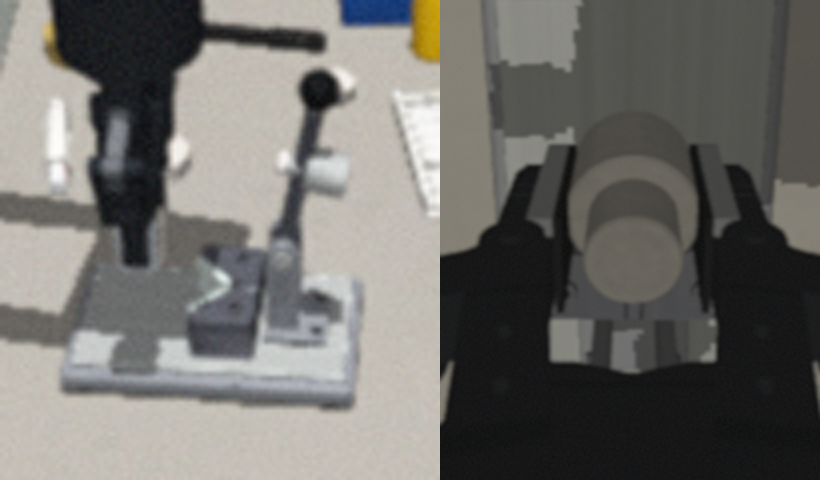

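It hangs centred in front of the vee. Lowering now.

Emit:
send_rows:
  motion:
    - [0,0,0.04,0,0,0,0.2]
    - [0,0,0.08,0,0,0,0.2]
    - [0,0,0.098,0,0,0,0.2]
    - [0,0,0.1,0,0,0,0.2]
    - [0,0,0.1,0,0,0,0.2]

```text
clock: 7.38
tool_pos: [442.0, -24.3, 200.8]
orientation: [0.043, 0.999, -0.0, 0.0]
contact_force: [0.1, -0.7, -2.3]
width: 28.3
```

Emit:
send_rows:
  motion:
    - [0,0,0.002,0,0,0,0.2]
    - [0,0,0.003,0,0,0,0.2]
    - [0,0,0.004,0,0,0,0.2]
    - [0,0,0.004,0,0,0,0.2]

```text
clock: 7.88
tool_pos: [441.8, -24.3, 199.1]
orientation: [0.043, 0.999, 0.0, 0.0]
contact_force: [0.4, 0.4, -2.7]
width: 28.0
```

Emit:
send_rows:
  motion:
    - [0,0,0.0015,0,0,0,0.2]
    - [0,0,0.003,0,0,0,0.2]
    - [0,0,0.003,0,0,0,0.2]

```text
clock: 8.25
tool_pos: [441.8, -24.3, 197.8]
orientation: [0.043, 0.999, 0.0, -0.0]
contact_force: [-0.5, 0.2, -2.6]
width: 27.9
```

Emit:
send_rows:
  motion:
    - [0,0,0.001,0,0,0,0.2]
    - [0,0,0.0015,0,0,0,0.2]
    - [0,0,0.0015,0,0,0,0.2]

```text
clock: 8.62
tool_pos: [441.9, -24.3, 197.6]
orientation: [0.043, 0.999, -0.0, -0.0]
contact_force: [-3.9, 0.6, 5.3]
width: 28.3
```

Emit:
send_rows:
  motion:
    - [0,0,0,0,0,0,0.4]
    - [0,0,0,0,0,0,0.5]
    - [0,0,0,0,0,0,0.7]
    - [0,0,0,0,0,0,0.7]
    - [0,0,0,0,0,0,0.7]

```text
clock: 9.25
tool_pos: [441.8, -24.3, 197.3]
orientation: [0.043, 0.999, -0.0, -0.0]
contact_force: [-0.6, -0.5, -0.3]
width: 60.0
```

Emit:
send_rows:
  motion:
    - [0,0,-0.05,0,0,0,0.7]
    - [0,0,-0.12,0,0,0,0.7]
    - [0.06,0,-0.14,0,0,0,0.2]
    - [0.12,0,-0.14,0,0,0,0]
    - [0.12,0,-0.14,0,0,0,0]
    - [0.12,0,-0.14,0,0,0,0]

```text
clock: 10.0
tool_pos: [394.5, -20.2, 253.6]
orientation: [0.043, 0.999, -0.0, 0.001]
contact_force: [-0.8, 0.7, -0.7]
width: -0.4
```

```bash
python3 - <<'E'
from h import *
s=arm.observe();print(s["tool_pos"],s["contact_force"],s["width"]); shot("side","s3"); shot("wrist","w3")
a=np.hstack([crop("s3",215,150,110,120,4),crop("w3",180,180,190,240,2)]);cv2.imwrite("pics/z3.png",a)
E
```

```text
[394.51763425 -20.24962092 253.55959613] [-0.82649725  0.69795365 -0.67616734] -0.3601067078626929
```

View pics/z3.png

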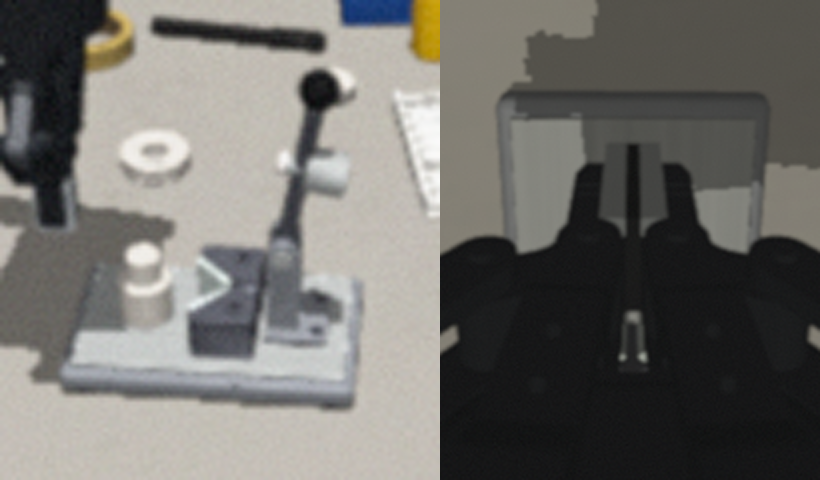

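Master stands upright on the base in front of the vee, fingers closed behind it. Lowering the closed fingers and pushing.

Emit:
send_rows:
  motion:
    - [0,0,0.06,0,0,0,0]
    - [0,0,0.12,0,0,0,0]
    - [0,0,0.134,0,0,0,0]
    - [0,0,0.134,0,0,0,0]
    - [-0.03,0,0.134,0,0,0,0]
    - [-0.045,0,0.134,0,0,0,0]
    - [-0.05,0,0.134,0,0,0,0]
    - [-0.05,0,0.134,0,0,0,0]

```text
clock: 11.1
tool_pos: [414.0, -21.9, 199.9]
orientation: [0.043, 0.999, -0.0, 0.0]
contact_force: [1.2, -0.5, 0.4]
width: 0.0
```

Emit:
send_rows:
  motion:
    - [-0.005,0,0,0,0,0,0]
    - [-0.01,0,0,0,0,0,0]
    - [-0.015,0,0,0,0,0,0]
    - [-0.02,0,0,0,0,0,0]
    - [-0.025,0,0,0,0,0,0]
    - [-0.03,0,0,0,0,0,0]
    - [-0.034,0,0,0,0,0,0]
    - [-0.038,0,0,0,0,0,0]

```text
clock: 12.1
tool_pos: [429.2, -23.2, 199.7]
orientation: [0.043, 0.999, 0.0, -0.0]
contact_force: [-1.1, 0.2, 0.2]
width: 0.0
```

Emit:
send_rows:
  motion:
    - [-0.003,0,0,0,0,0,0]
    - [-0.006,0,0,0,0,0,0]
    - [-0.009,0,0,0,0,0,0]
    - [-0.012,0,0,0,0,0,0]
    - [-0.012,0,0,0,0,0,0]

```text
clock: 12.72
tool_pos: [434.0, -23.6, 199.7]
orientation: [0.043, 0.999, -0.0, 0.0]
contact_force: [0.7, 0.2, -0.6]
width: -0.4
```

Emit:
send_rows:
  motion:
    - [-0.001,0,0,0,0,0,0]
    - [-0.002,0,0,0,0,0,0]
    - [-0.003,0,0,0,0,0,0]
    - [-0.003,0,0,0,0,0,0]

```text
clock: 13.22
tool_pos: [435.1, -23.7, 199.7]
orientation: [0.043, 0.999, 0.0, 0.0]
contact_force: [-1.4, 0.5, 0.3]
width: 0.1
```

Emit:
send_rows:
  motion:
    - [-0.001,0,0,0,0,0,0]
    - [-0.002,0,0,0,0,0,0]
    - [-0.003,0,0,0,0,0,0]
    - [-0.003,0,0,0,0,0,0]

```text
clock: 13.72
tool_pos: [436.3, -23.8, 199.7]
orientation: [0.043, 0.999, 0.0, 0.0]
contact_force: [-1.1, -0.2, 0.2]
width: -0.0
```

Emit:
send_rows:
  motion:
    - [-0.001,0,0,0,0,0,0]
    - [-0.002,0,0,0,0,0,0]
    - [-0.002,0,0,0,0,0,0]

```text
clock: 14.1
tool_pos: [437.1, -23.9, 199.7]
orientation: [0.043, 0.999, 0.0, 0.0]
contact_force: [-1.7, 0.7, -0.2]
width: 0.2
```

```bash
python3 - <<'E'
from h import *
s=arm.observe();print(s["tool_pos"],s["contact_force"],s["width"]); shot("side","s4");shot("top","t4")
a=np.hstack([crop("s4",225,190,80,80,5),crop("t4",255,180,60,60,6)[:400]]);cv2.imwrite("pics/z4.png",a)
E
```

```text
[437.06222351 -23.87324761 199.67670734] [-1.65816524  0.68595596 -0.22906323] 0.22149343536546284Traceback (most recent call last):
  File "<stdin>", line 3, in <module>
    return _nx.concatenate(arrs, 1, dtype=dtype, casting=casting)
           ~~~~~~~~~~~~~~~^^^^^^^^^^^^^^^^^^^^^^^^^^^^^^^^^^^^^^^
ValueError: all the input array dimensions except for the concatenation axis must match exactly, but along dimension 0, the array at index 0 has size 400 and the array at index 1 has size 360
```

Emit:
send_rows:
  motion:
    - [-0.001,0,0,0,0,0,0]
    - [-0.002,0,0,0,0,0,0]
    - [-0.002,0,0,0,0,0,0]

```text
clock: 14.58
tool_pos: [437.9, -23.9, 199.7]
orientation: [0.043, 0.999, 0.0, 0.0]
contact_force: [-1.0, 0.1, 0.9]
width: -0.1
```

Emit:
send_rows:
  motion:
    - [-0.001,0,0,0,0,0,0]
    - [-0.002,0,0,0,0,0,0]
    - [-0.002,0,0,0,0,0,0]

```text
clock: 14.95
tool_pos: [438.7, -24.0, 199.7]
orientation: [0.043, 0.999, -0.0, 0.0]
contact_force: [-0.8, -0.4, 1.5]
width: -0.0
```

Emit:
send_rows:
  motion:
    - [-0.001,0,0,0,0,0,0]
    - [-0.002,0,0,0,0,0,0]
    - [-0.002,0,0,0,0,0,0]

```text
clock: 15.32
tool_pos: [439.5, -24.1, 199.7]
orientation: [0.043, 0.999, 0.0, 0.0]
contact_force: [-0.4, 0.6, 0.3]
width: -0.1
```

Emit:
send_rows:
  motion:
    - [-0.001,0,0,0,0,0,0]
    - [-0.0015,0,0,0,0,0,0]
    - [-0.0015,0,0,0,0,0,0]

```text
clock: 15.7
tool_pos: [440.0, -24.1, 199.7]
orientation: [0.043, 0.999, 0.0, -0.0]
contact_force: [-1.9, 0.4, 0.6]
width: 0.1
```

Emit:
send_rows:
  motion:
    - [-0.001,0,0,0,0,0,0]
    - [-0.0015,0,0,0,0,0,0]
    - [-0.0015,0,0,0,0,0,0]

```text
clock: 16.08
tool_pos: [440.6, -24.2, 199.7]
orientation: [0.043, 0.999, -0.0, 0.0]
contact_force: [-1.1, 0.2, -0.2]
width: 0.2
```

Emit:
send_rows:
  motion:
    - [-0.001,0,0,0,0,0,0]
    - [-0.0015,0,0,0,0,0,0]
    - [-0.0015,0,0,0,0,0,0]

```text
clock: 16.45
tool_pos: [441.0, -24.2, 199.6]
orientation: [0.043, 0.999, 0.0, -0.0]
contact_force: [-3.6, 0.6, 2.9]
width: -0.1
```

Emit:
send_rows:
  motion:
    - [-0.0005,0,0,0,0,0,0]
    - [-0.001,0,0,0,0,0,0]
    - [-0.001,0,0,0,0,0,0]

```text
clock: 16.82
tool_pos: [441.3, -24.2, 199.5]
orientation: [0.043, 0.999, 0.0, -0.001]
contact_force: [-6.3, 1.1, 3.7]
width: 0.1
```

Emit:
send_rows:
  motion:
    - [-0.0005,0,0,0,0,0,0]
    - [-0.001,0,0,0,0,0,0]
    - [-0.001,0,0,0,0,0,0]

```text
clock: 17.2
tool_pos: [441.5, -24.2, 199.4]
orientation: [0.043, 0.999, 0.0, -0.001]
contact_force: [-7.1, 0.2, 4.6]
width: -0.4
```

Emit:
send_rows:
  motion:
    - [-0.0005,0,0,0,0,0,0]
    - [-0.001,0,0,0,0,0,0]
    - [-0.001,0,0,0,0,0,0]

```text
clock: 17.58
tool_pos: [441.7, -24.2, 199.4]
orientation: [0.043, 0.999, 0.0, -0.001]
contact_force: [-8.8, 1.7, 6.2]
width: 0.1
```

Emit:
send_rows:
  motion:
    - [-0.0005,0,0,0,0,0,0]
    - [-0.001,0,0,0,0,0,0]
    - [-0.001,0,0,0,0,0,0]

```text
clock: 17.95
tool_pos: [441.9, -24.1, 199.3]
orientation: [0.043, 0.999, 0.0, -0.002]
contact_force: [-9.1, 1.4, 8.0]
width: -0.3
```

The sag of the tool is pressing down by friction; I'll relieve z a little while pushing slightly more.

Emit:
send_rows:
  motion:
    - [0,0,-0.0005,0,0,0,0]
    - [0,0,-0.001,0,0,0,0]
    - [0,0,-0.001,0,0,0,0]

```text
clock: 18.32
tool_pos: [441.9, -24.0, 199.4]
orientation: [0.043, 0.999, 0.0, -0.001]
contact_force: [-6.8, 3.5, 2.1]
width: 0.2
```

Emit:
send_rows:
  motion:
    - [-0.0005,0,0,0,0,0,0]
    - [-0.001,0,0,0,0,0,0]
    - [-0.001,0,0,0,0,0,0]

```text
clock: 18.7
tool_pos: [442.1, -24.0, 199.3]
orientation: [0.043, 0.999, 0.0, -0.002]
contact_force: [-8.8, 2.8, 4.1]
width: -0.2
```

Emit:
send_rows:
  motion:
    - [-0.0005,0.0005,0,0,0,0,0]
    - [-0.001,0.001,-0.0005,0,0,0,0]
    - [-0.001,0.001,-0.0005,0,0,0,0]

```text
clock: 19.08
tool_pos: [442.3, -23.8, 199.3]
orientation: [0.043, 0.999, 0.0, -0.002]
contact_force: [-9.8, 1.2, 3.6]
width: 0.0
```

```bash
python3 - <<'E'
from h import *
s=arm.observe();print(s["tool_pos"],s["contact_force"],s["ft_torque"]); shot("side","s5");shot("top","t5");shot("wrist","w5")
a=np.hstack([crop("s5",225,190,80,80,5),crop("t5",255,170,50,80,5)]);cv2.imwrite("pics/z5.png",a)
E
```

```text
[442.33803303 -23.75998615 199.3171964 ] [-9.81758644  1.16256997  3.61734801] [0.27990084 1.52603783 0.01030792]
```

View pics/z5.png

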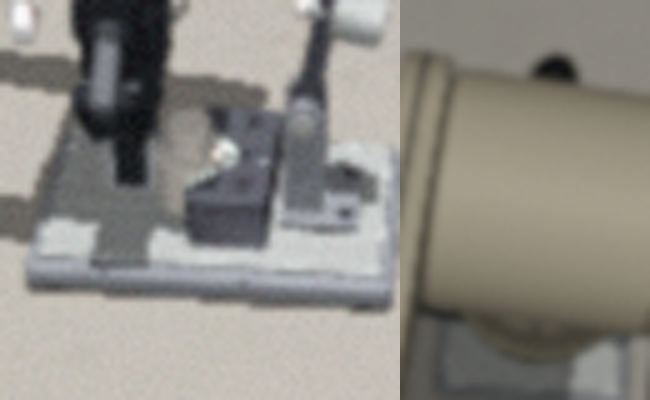

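Emit:
send_rows:
  motion:
    - [-0.0005,0.0002,0,0,0,0,0]
    - [-0.001,0.0005,-0.0005,0,0,0,0]
    - [-0.001,0.0005,-0.0005,0,0,0,0]
    - [-0.001,0.0005,-0.0005,0,0,0,0]

```text
clock: 19.73
tool_pos: [442.5, -23.7, 199.3]
orientation: [0.043, 0.999, 0.0, -0.003]
contact_force: [-10.2, 0.7, 3.8]
width: 0.0
```

Emit:
send_rows:
  motion:
    - [-0.0005,0.0,0,0,0,0,0]
    - [-0.001,0.0,-0.0005,0,0,0,0]
    - [-0.001,0.0,-0.0005,0,0,0,0]
    - [-0.001,0.0,-0.0005,0,0,0,0]

```text
clock: 20.23
tool_pos: [442.6, -23.7, 199.3]
orientation: [0.043, 0.999, 0.0, -0.003]
contact_force: [-12.3, 0.1, 4.3]
width: 0.0
```

Emit:
send_rows:
  motion:
    - [0,0,0,0,0,0,0]
    - [0,0,0,0,0,0,0]
    - [0,0,0,0,0,0,0]
    - [0,0,0,0,0,0,0]

```text
clock: 20.72
tool_pos: [442.7, -23.7, 199.4]
orientation: [0.043, 0.999, 0.0, -0.003]
contact_force: [-12.3, -0.5, 4.9]
width: 0.3
```

Emit:
send_rows:
  motion:
    - [0,-0.0008,0,0,0,0,0]
    - [0,-0.0015,0,0,0,0,0]
    - [0,-0.0015,0,0,0,0,0]
    - [0,-0.0015,0,0,0,0,0]

```text
clock: 21.22
tool_pos: [442.6, -24.0, 199.4]
orientation: [0.043, 0.999, 0.001, -0.003]
contact_force: [-12.3, 2.4, 4.0]
width: 0.3
```

Emit:
send_rows:
  motion:
    - [0,0.0008,0,0,0,0,0]
    - [0,0.0015,0,0,0,0,0]
    - [0,0.002,0,0,0,0,0]
    - [0,0.0015,0,0,0,0,0]
    - [0,0.0015,0,0,0,0,0]

```text
clock: 21.85
tool_pos: [442.7, -23.7, 199.4]
orientation: [0.043, 0.999, 0.0, -0.003]
contact_force: [-12.4, 0.2, 4.5]
width: -0.0
```

```bash
python3 - <<'E'
from h import *
s=arm.observe();print(s["tool_pos"],s["contact_force"],s["ft_torque"])
E
```

```text
[442.69524661 -23.70039628 199.36277981] [-12.43901423   0.22917867   4.50786597] [0.15865365 1.92222952 0.03780284]
```

Held about 12 N for over 1.5 s with the cross force near 0. Now backing off gently, then up for a look.

Emit:
send_rows:
  motion:
    - [0.002,0,0,0,0,0,0]
    - [0.004,0,0,0,0,0,0]
    - [0.007,0,0,0,0,0,0]
    - [0.012,0,0,0,0,0,0]
    - [0.03,0,0,0,0,0,0]
    - [0.06,0,0,0,0,0,0]
    - [0.06,0,-0.12,0,0,0,0]
    - [0.06,0,-0.25,0,0,0,0.0]
    - [0.05,0,-0.4,0,0,0,0.0]
    - [0.05,0,-0.5,0,0,0,0.0]

```text
clock: 23.1
tool_pos: [424.2, -22.1, 404.0]
orientation: [0.043, 0.999, -0.0, 0.002]
contact_force: [0.8, 0.9, -0.1]
width: -0.2
```

Emit:
send_rows:
  motion:
    - [0,0,0,0,0,0,0]
    - [0,0,0,0,0,0,0]
    - [0,0,0,0,0,0,0]

```text
clock: 23.48
tool_pos: [423.9, -22.1, 398.9]
orientation: [0.043, 0.999, 0.0, -0.001]
contact_force: [-0.3, -0.6, 0.0]
width: 0.0
```

```bash
python3 - <<'E'
from h import *
s=arm.observe();print(s["clock"],s["tool_pos"],s["orientation"],s["contact_force"]); shot("side","s6");shot("top","t6");shot("wrist","w6")
p=proj("w6",[500,-29,60]).astype(int);print(p)
a=np.hstack([crop("s6",225,160,90,115,4),crop("w6",p[0]-55,min(p[1]-55,305),110,115,4)]);cv2.imwrite("pics/z6.png",a);print(p[0]-55,min(p[1]-55,305))
E
```

```text
23.475 [423.88878477 -22.10875676 398.90137163] [ 4.31807506e-02  9.99066228e-01  1.92883651e-04 -1.43472477e-03] [-0.26189832 -0.64630774  0.01624406]
[275 256]
220 201
```

View pics/z6.png

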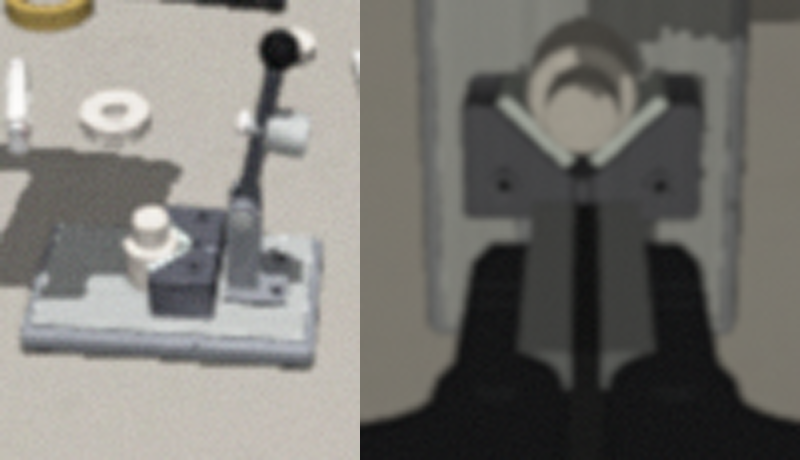

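Master stands upright, seated symmetrically between both pads (w6 top disc at about (275.5,231.5)); the arm is still raised with its knob at side (295,172).

```bash
python3 - <<'E'
from h import *
M=tri(("w6",275.5,231.5),("side0",262.5,214.25)); print(M,onz("w6",275.5,231.5,63))
# knob centroid by dark blob in wA, side
for t,(u,v) in {"wA":(281,313),"s6":(295,172),"t6":(286,186)}.items():
    g=cv2.cvtColor(cv2.imread(f"pics/{t}.png"),cv2.COLOR_BGR2GRAY); w=g[v-20:v+21,u-20:u+21]
    n,l,st,ce=cv2.connectedComponentsWithStats((cv2.erode((w<48).astype(np.uint8),np.ones((3,3))))); i=l[20,20]; print(t,st[i],ce[i]+[u-20,v-20])
yaw=np.radians(-5.1);ex=np.array([np.cos(yaw),np.sin(yaw),0])
S=onz("w6",275.5,231.5,63)
print("knob pred", S*[1,1,0]+ex*(52-100*np.cos(1.75))+[0,0,75+98.4])
print(tri(("wA",281,313),("s6",295,172)))
E
```

```text
(array([469.0551369 , -26.27692911,  60.40256835]), np.float64(1.76537586225101)) [469.30274195 -25.79301135  63.        ]
wA [  8   0  25  34 570] [281.32280702 311.14035088]
s6 [17 18  6  7 29] [294.31034483 172.48275862]
t6 [   0    0   41   41 1681] [286. 186.]
knob pred [538.85091647 -32.00002057 173.4       ]
(array([538.23794486, -33.01152082, 172.96737616]), np.float64(0.5122587811040272))
```

Emit:
send_rows:
  motion:
    - [-0.1,0,0,0,0,0,0.6]
    - [-0.2,0,0,0,0,0,0.6]
    - [-0.288,0,0,0,0,0,0.6]
    - [-0.288,0,0,0,0,0,0.6]
    - [-0.288,0,0.08,0,0,0,0.6]
    - [-0.288,0,0.14,0,0,0,0.6]
    - [-0.288,0,0.175,0,0,0,0.6]
    - [-0.288,0,0.175,0,0,0,0.6]

```text
clock: 24.62
tool_pos: [538.6, -32.0, 329.6]
orientation: [0.043, 0.999, 0.0, -0.001]
contact_force: [-0.5, 0.8, 0.0]
width: 51.3
```

```bash
python3 - <<'E'
from h import *
s=arm.observe();print(s["tool_pos"],s["contact_force"],rel([538.5,-32.5,329],down(np.radians(84.9)))); shot("wrist","w7"); shot("side","s7")
E
```

```text
[538.56248714 -32.00933727 329.64102184] [-0.47351221  0.78284344  0.03805169] ([0.0, -0.0012, 0.0016], [0.0002, -0.0045, 0.0052])
```

Close gently.

Emit:
send_rows:
  motion:
    - [0,-0.001,0.001,0,0,0,0.45]
    - [0,-0.001,0.001,0,0,0,0.35]
    - [0,-0.001,0.001,0,0,0,0.3]
    - [0,-0.001,0.001,0,0,0,0.26]
    - [0,-0.001,0.001,0,0,0,0.2]
    - [0,-0.001,0.001,0,0,0,0.2]
    - [0,-0.001,0.001,0,0,0,0.2]
    - [0,-0.001,0.001,0,0,0,0.2]
  force: 20

```text
clock: 25.72
tool_pos: [539.4, -33.1, 330.8]
orientation: [0.043, 0.999, -0.001, 0.0]
contact_force: [-1.2, -4.7, 3.7]
width: 20.7
```

```bash
python3 - <<'E'
from h import *
s=arm.observe();print(s["tool_pos"],s["contact_force"],s["width"]); shot("wrist","w8"); shot("side","s8")
E
```

```text
[539.36074963 -33.10081781 330.75725315] [-1.21811452 -4.67145462  3.72877708] 20.67268133670831
```

Emit:
send_rows:
  motion:
    - [0,-0.0012,0,0,0,0,0.2]
    - [0.0125,-0.0012,-0.0018,0,0,0,0.2]
    - [0.0248,-0.0012,-0.0032,0,0,0,0.2]
    - [0.037,-0.0012,-0.0038,0,0,0,0.2]
    - [0.0498,-0.0012,-0.004,0,0,0,0.2]
    - [0.0498,-0.0012,-0.004,0,0,0,0.2]

```text
clock: 26.58
tool_pos: [518.9, -31.4, 332.0]
orientation: [0.043, 0.999, -0.0, 0.0]
contact_force: [0.3, -5.1, 2.5]
width: 20.6
```

```bash
python3 - <<'E'
import numpy as np
th=np.arange(1.55,-.01,-.05); f=lambda t:np.array([100*np.cos(t),-100*np.sin(t)])/400
for s in (1.55,1.25,.95,.65,.35): print(s,[(round(t,2),*(f(t)-f(s)).round(4).tolist()) for t in np.arange(s-.05,s-.36,-.05)])
E
python3 - <<'E'
import sys; sys.path.insert(0,'.')
from h import *
s=arm.observe();print(s["tool_pos"],s["contact_force"],s["width"])
E
```

```text
1.55 [(np.float64(1.5), 0.0125, 0.0006), (np.float64(1.45), 0.0249, 0.0018), (np.float64(1.4), 0.0373, 0.0036), (np.float64(1.35), 0.0496, 0.006), (np.float64(1.3), 0.0617, 0.0091), (np.float64(1.25), 0.0736, 0.0127), (np.float64(1.2), 0.0854, 0.0169)]
1.25 [(np.float64(1.2), 0.0118, 0.0042), (np.float64(1.15), 0.0233, 0.0091), (np.float64(1.1), 0.0346, 0.0144), (np.float64(1.05), 0.0456, 0.0204), (np.float64(1.0), 0.0562, 0.0269), (np.float64(0.95), 0.0666, 0.0339), (np.float64(0.9), 0.0766, 0.0414)]
0.95 [(np.float64(0.9), 0.01, 0.0075), (np.float64(0.85), 0.0196, 0.0155), (np.float64(0.8), 0.0288, 0.024), (np.float64(0.75), 0.0375, 0.0329), (np.float64(0.7), 0.0458, 0.0423), (np.float64(0.65), 0.0536, 0.0521), (np.float64(0.6), 0.0609, 0.0622)]
0.65 [(np.float64(0.6), 0.0073, 0.0101), (np.float64(0.55), 0.0141, 0.0206), (np.float64(0.5), 0.0204, 0.0314), (np.float64(0.45), 0.0261, 0.0426), (np.float64(0.4), 0.0312, 0.0539), (np.float64(0.35), 0.0358, 0.0656), (np.float64(0.3), 0.0398, 0.0774)]
0.35 [(np.float64(0.3), 0.004, 0.0118), (np.float64(0.25), 0.0074, 0.0239), (np.float64(0.2), 0.0102, 0.0361), (np.float64(0.15), 0.0123, 0.0484), (np.float64(0.1), 0.0139, 0.0608), (np.float64(0.05), 0.0148, 0.0732), (np.float64(0.0), 0.0152, 0.0857)]
[518.85551255 -31.35157134 332.03686048] [ 0.33672386 -5.09629726  2.47311166] 20.55423305083014
```

Emit:
send_rows:
  motion:
    - [0.0125,-0.001,-0.0004,0,0,0,0.2]
    - [0.0249,-0.002,0.0008,0,0,0,0.2]
    - [0.0373,-0.002,0.0026,0,0,0,0.2]
    - [0.0496,-0.002,0.005,0,0,0,0.2]
    - [0.0617,-0.002,0.0081,0,0,0,0.2]
    - [0.0736,-0.002,0.0117,0,0,0,0.2]
    - [0.0736,-0.002,0.0117,0,0,0,0.2]

```text
clock: 27.45
tool_pos: [489.6, -29.1, 327.0]
orientation: [0.043, 0.999, 0.0, -0.0]
contact_force: [0.8, 5.5, 0.8]
width: 20.1
```

Emit:
send_rows:
  motion:
    - [0.0118,0.001,0.0042,0,0,0,0.2]
    - [0.0233,0.001,0.0091,0,0,0,0.2]
    - [0.0346,0.001,0.0144,0,0,0,0.2]
    - [0.0456,0.001,0.0204,0,0,0,0.2]
    - [0.0562,0.001,0.0269,0,0,0,0.2]
    - [0.0666,0.001,0.0339,0,0,0,0.2]
    - [0.0666,0.001,0.0339,0,0,0,0.2]

```text
clock: 28.32
tool_pos: [462.7, -26.6, 313.0]
orientation: [0.043, 0.999, 0.0, -0.001]
contact_force: [-1.3, 4.8, 0.9]
width: 20.4
```

```bash
python3 - <<'E'
from h import *
s=arm.observe();print(s["tool_pos"],s["contact_force"],s["width"]); shot("side","s9"); shot("wrist","w9")
E
```

```text
[462.7328537  -26.61214212 312.988756  ] [-1.34712136  4.76940655  0.88193946] 20.44660110780565
```

Emit:
send_rows:
  motion:
    - [0.01,0.001,0.0075,0,0,0,0.2]
    - [0.0196,0.001,0.0155,0,0,0,0.2]
    - [0.0288,0.001,0.024,0,0,0,0.2]
    - [0.0375,0.001,0.0329,0,0,0,0.2]
    - [0.0458,0.001,0.0423,0,0,0,0.2]
    - [0.0536,0.001,0.0521,0,0,0,0.2]
    - [0.0536,0.001,0.0521,0,0,0,0.2]

```text
clock: 29.3
tool_pos: [441.8, -24.6, 292.2]
orientation: [0.043, 0.999, 0.0, -0.0]
contact_force: [-1.3, 4.0, 0.1]
width: 20.4
```

Emit:
send_rows:
  motion:
    - [0.0073,0.001,0.0101,0,0,0,0.2]
    - [0.0141,0.001,0.0206,0,0,0,0.2]
    - [0.0204,0.001,0.0314,0,0,0,0.2]
    - [0.0261,0.001,0.0426,0,0,0,0.2]
    - [0.0312,0.001,0.0539,0,0,0,0.2]
    - [0.0358,0.001,0.0656,0,0,0,0.2]
    - [0.0358,0.001,0.0656,0,0,0,0.2]

```text
clock: 30.18
tool_pos: [427.6, -23.1, 266.1]
orientation: [0.043, 0.999, -0.0, -0.0]
contact_force: [-1.7, -2.1, -0.9]
width: 20.2
```

```bash
python3 - <<'E'
from h import *
s=arm.observe();print(s["tool_pos"],s["contact_force"],s["width"]); shot("side","s10"); shot("wrist","w10"); shot("top","t10")
E
```

```text
[427.64591858 -23.09495043 266.05473904] [-1.71817375 -2.12318617 -0.88607093] 20.181350639503197
```

Emit:
send_rows:
  motion:
    - [0.004,0,0.0118,0,0,0,0.2]
    - [0.0074,0,0.0239,0,0,0,0.2]
    - [0.0102,0,0.0361,0,0,0,0.2]
    - [0.0123,0,0.0484,0,0,0,0.2]
    - [0.0139,0,0.0608,0,0,0,0.2]
    - [0.0139,0,0.0608,0,0,0,0.2]

```text
clock: 31.08
tool_pos: [422.4, -22.6, 242.0]
orientation: [0.043, 0.999, -0.0, 0.0]
contact_force: [0.2, -4.2, -2.0]
width: 20.3
```

Emit:
send_rows:
  motion:
    - [0.0005,0,0.006,0,0,0,0.2]
    - [0.0009,0,0.0125,0,0,0,0.2]
    - [0.0009,0,0.0125,0,0,0,0.2]

```text
clock: 31.45
tool_pos: [422.1, -22.5, 237.1]
orientation: [0.043, 0.999, -0.0, 0.0]
contact_force: [0.6, -5.4, -0.9]
width: 20.3
```

Emit:
send_rows:
  motion:
    - [0.0001,-0.0005,0.0025,0,0,0,0.2]
    - [0.0002,-0.001,0.005,0,0,0,0.2]
    - [0.0002,-0.001,0.0075,0,0,0,0.2]
    - [0.0002,-0.001,0.0075,0,0,0,0.2]

```text
clock: 31.95
tool_pos: [421.9, -22.7, 234.2]
orientation: [0.043, 0.999, 0.0, 0.0]
contact_force: [-0.1, -0.9, -1.0]
width: 20.5
```

Emit:
send_rows:
  motion:
    - [0,0,0.0015,0,0,0,0.2]
    - [0,0,0.003,0,0,0,0.2]
    - [0,0,0.003,0,0,0,0.2]

```text
clock: 32.33
tool_pos: [421.9, -22.7, 233.0]
orientation: [0.043, 0.999, 0.0, -0.0]
contact_force: [-0.4, -0.2, -2.2]
width: 20.3
```

Emit:
send_rows:
  motion:
    - [0,0,0.001,0,0,0,0.2]
    - [0,0,0.002,0,0,0,0.2]
    - [0,0,0.002,0,0,0,0.2]

```text
clock: 32.7
tool_pos: [421.9, -22.8, 232.3]
orientation: [0.043, 0.999, 0.0, -0.0]
contact_force: [-0.5, 1.3, 0.1]
width: 20.2
```

Emit:
send_rows:
  motion:
    - [0,0,0.001,0,0,0,0.2]
    - [0,0,0.002,0,0,0,0.2]
    - [0,0,0.002,0,0,0,0.2]

```text
clock: 33.08
tool_pos: [422.0, -22.8, 231.9]
orientation: [0.043, 0.999, 0.0, 0.0]
contact_force: [-2.8, 3.1, 5.2]
width: 20.5
```

Contact: the pad is down on the master. Relieve slightly, then open gently.

Emit:
send_rows:
  motion:
    - [0,-0.0003,-0.001,0,0,0,0.2]
    - [0,-0.0003,-0.001,0,0,0,0.2]

```text
clock: 33.33
tool_pos: [422.0, -22.8, 232.0]
orientation: [0.043, 0.999, 0.0, 0.0]
contact_force: [-1.7, 4.8, 3.4]
width: 20.2
```

Emit:
send_rows:
  motion:
    - [0,0,0,0,0,0,0.26]
    - [0,0,0,0,0,0,0.3]
    - [0,0,0,0,0,0,0.4]
    - [0,0,0,0,0,0,0.5]
    - [0,0,0,0,0,0,0.5]
    - [0,0,0,0,0,0,0.5]

```text
clock: 34.08
tool_pos: [421.9, -23.0, 231.9]
orientation: [0.043, 0.999, -0.0, 0.0]
contact_force: [0.2, -0.1, 0.2]
width: 42.6
```

```bash
python3 - <<'E'
from h import *
s=arm.observe();print(s["tool_pos"],s["contact_force"],s["width"]); shot("side","s11")
E
```

```text
[421.90038866 -23.00894938 231.86042397] [ 0.18288387 -0.11515054  0.20868072] 42.614877835216696
```

Free. Straight up, clear of the knob.

Emit:
send_rows:
  motion:
    - [0,0,-0.03,0,0,0,0.5]
    - [0,0,-0.08,0,0,0,0.5]
    - [0,0,-0.16,0,0,0,0.5]
    - [0,0,-0.28,0,0,0,0.5]
    - [0.05,0,-0.4,0,0,0,0.5]
    - [0.1,0,-0.45,0,0,0,0.5]
    - [0.1,0,-0.45,0,0,0,0.5]

```text
clock: 35.0
tool_pos: [381.9, -19.5, 414.7]
orientation: [0.043, 0.999, -0.0, 0.003]
contact_force: [-0.1, -0.7, 0.5]
width: 42.6
```

```bash
python3 - <<'E'
from h import *
s=arm.observe();print(s["clock"],s["tool_pos"],s["contact_force"]); shot("side","s12"); shot("wrist","w12")
p=proj("w12",[469,-26,60]).astype(int)
a=np.hstack([crop("s12",225,160,100,115,4),crop("w12",p[0]-50,max(0,min(p[1]-55,305)),100,115,4)]);cv2.imwrite("pics/z12.png",a);print(p)
E
```

```text
35.0 [381.92847216 -19.5196059  414.70270616] [-0.09155327 -0.72143924  0.5050908 ]
[276 258]
```

View pics/z12.png

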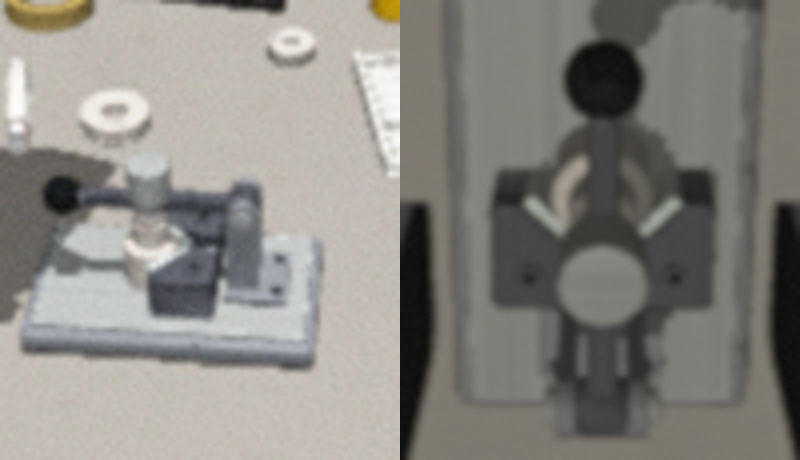

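The arm lies level with its pad on the master (knob at side crop (62,193)), and the master stands upright in the vee, same place as before. Handing in.

```bash
python3 -c "
from cell import arm
print(arm.hand_in())"
```

```text
the job is handed in; nothing more can be done
None
```

The setting master is seated in the vee with the hold-down arm resting level on it. The job was handed in at about 35 s of the 70 s allowed. `hand_in` gives no verdict, so these are my own checks.

**Seating the master:** I stood it upright on the base in front of the vee, let go, and pushed it in with the closed fingers. The push held at about 12 N along the vee for roughly 1.5 s. The cross-vee force stayed mostly within 1–2 N.

**Lowering the arm:** I pinched the knob at 20 N and led it down the whole arc at about 0.4 rad/s. Measured force at the knob stayed at about 6 N or less. I let go only after the pad touched the master.

**Last checks:** The final side and wrist pictures show the arm level, its pad on the master, and the master upright in the same place as before. The robot is clear and touching nothing. The bystanders seen in the last pictures look unmoved; I did not recheck the plug gauge, loupe or oil bottle closely.

**Uncertain or disagreeing:**
- **Pad loads:** The forces on the two wear pads could not be measured. I inferred them from the push force and its small sideways part.
- **Seat position:** My first estimates from the base edges and the block front differed by about 6 mm along the vee. The contact position while pushing and the view after seating agreed on x of about 469–470 mm.
- **Downward force while pushing:** Friction from the fingers briefly pressed down on the master with up to 8 N. I relieved it to about 4–5 N.

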